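# Show the helper which window goes where

## Robot

A 6-joint arm with a two-finger parallel gripper is mounted at the origin on the work surface. World frame = base frame: x ahead of the robot, y to its left, z up, the work surface at z = 0. Lengths are in mm, angles in rad, forces in N, time in s.
With the tool pointing down it reaches from about 400 to 925 mm from the base axis. Payload 12.5 kg.
Tool frame: the origin (TCP) lies midway between the tips of the shut fingers; the grasp point (between the pads) lies 19 mm behind it; z points along the fingers, y is the line along which they close (so a half turn about z gives the same grasp; the last joint's range is limited). The gripper opens to 95 mm and grips with 3 to 60 N. Pads are 20 mm wide; open, the fingers measure 119 mm over their backs; the gripper's body (75 mm by 180 mm) begins 59 mm behind the grasp point.
Start: joints at [-1.347, 0.491, 1.559, -0, 1.092, -0.106], TCP at [202.432, -591.327, 214.661] pointing down, gripper open.
Joint ranges: [-3.1, 3.1], [-0.84, 2.19], [0.05, 2.79], [-1.13, 4.28], [0.06, 2.93], [-2.69, 2.69]. Speed limits (rad/s): [2.22, 2.22, 2.79, 3.14, 3.14, 3.14].

## Interface

Orientations are given as [roll, pitch, yaw] about the fixed x, y, z axes, in that order (R = Rz(yaw) Ry(pitch) Rx(roll)).
In Python, from cell import state, read_camera, job_done gives the robot as it stands.
- The arm moves only by the tool carry_out, never from a script. Its argument "moves" is a list of rows, each an object with "slide": the shift along the tool's x, y, z as a fraction of full scale, a list of three; "spin": the turn about the tool's z as a fraction of full scale. A call has 1 to 12 rows; each row shifts and turns the commanded pose from where the row before left it, along the tool's axes as they then stand; what a row does not reach is not made up. Full scale, the value 1, is 0.4 m for a shift and 30 degrees for a turn. A row lasts 1/12 s, in which the tool goes at most 41.7 mm and 7.16 degrees, less where a joint would pass 70% of its speed; a pose out of reach is approached as far as the arm can. A call with a number of a shift or a turn outside -1 to 1 is refused whole. A call with a gripper value outside its range is refused whole. "hand" is the closure, from 0 (fully open) to 1 (shut), set as the call begins (left out, the last holds). The fingers move at their own pace and stop on an object; the grip force is fixed at half the most. Time passes only in rows, so rows that do not move let the fingers close. It gives the time, the measured TCP pose, the force, the opening and the grip force at its end, in the units of the state.
- state(): the state, without advancing time (a new reading comes with each control period).
- read_camera(name): name is "scene" or "top" or "wrist"; returns a dict with "color" (480x640x3 uint8, red, green, blue), "K" (3x3 intrinsics, pixels), "R" (3x3) and "t" (3): a world point X has camera coordinates R X + t. Camera axes: x right, y down, z forward; pixel columns grow to the right and rows downward; lengths in mm; the calibration is good to about 2 mm. A picture is of the moment at which its call begins. There is no depth.
- job_done(): hands the job in; it is judged then, once.
The state is a dict: "t": time; "joints": joint angles; "qvel": joint speeds; "tau": joint torques, N m; "eef_pos": TCP position; "tcp_rot": TCP orientation; "ft_force": force on the tool from outside, world axes, zero at the start; "moment": the same for the moment, N m; "opening": opening from 0.0 (shut) to 1.0 (fully open); "grip_force": force on a finger pad.
Only numpy, scipy, OpenCV 4.12 (cv2) and the standard library are available. Lean on these libraries where they do the work, as an engineer would, in place of code of your own. Each camera call takes 0.05 s, during which the arm holds its last target. There are 200 camera calls.

## Task

Show your helper which loose window goes into the panel: point at the loose frosted window on the black mat that is the same size as those already fitted, with the fingertips just above its middle, a few centimetres at most and not touching, and hold there for about two seconds. Then point in the same way at the panel's one empty opening, and finish there, still pointing after about two seconds. Touch and move nothing, neither the windows nor anything else, and do not come down over the middle of any other window or of the foam pad on the way.

Things in the scene. Friction and masses are not known exactly. Their poses are not given: they have to be found in the camera images.
- panel: grey metal door panel, 360 x 360 x 18 mm, flat on two wooden bearers, fixed; origin on the bench (height 0) under its centre, x, y along its edges (x roughly away from the robot), z up; top face 50 mm above the bench. Nine round window places on a 105 mm grid; the row farthest from the robot is all fitted, with a paste tin (30 mm high) and a tape roll (25 mm high) on it
- mat: black bench mat, 260 x 260 x 4 mm, fixed, to the robot's right; origin on the bench under its centre. Things near the mat and the panel are under 80 mm high, except two bottles (170 and 206 mm high) beyond the mat, over 85 mm from the middle of any loose window; taller things (to 220 mm) stand along the back and sides, so fingertips 230 mm above the bench travel clear from point to point
- opening (a point): centre of the mouth of the one empty place in the panel, level with the top of its gasket: a dark round hole 61 mm across, right through the panel, with only the bare black rubber gasket (77 mm outside, 1.5 mm thick, on the panel's top face) round it; 51.5 mm above the bench. It is one of the six places in the two rows nearer the robot
- fitted_1_top (a point): centre of the top face of one of the five fitted windows in the two rows of the panel nearer the robot: frosted white round flange, 70 mm across, 4 mm thick, on a black gasket 77 mm across; its top is 5.5 mm above the panel's top face. Fixed. The six places of these rows lie on a 105 mm grid; which is which varies
- fitted_2_top (a point): centre of the top face of one of the five fitted windows in the two rows of the panel nearer the robot: frosted white round flange, 70 mm across, 4 mm thick, on a black gasket 77 mm across; its top is 5.5 mm above the panel's top face. Fixed. The six places of these rows lie on a 105 mm grid; which is which varies
- fitted_3_top (a point): centre of the top face of one of the five fitted windows in the two rows of the panel nearer the robot: frosted white round flange, 70 mm across, 4 mm thick, on a black gasket 77 mm across; its top is 5.5 mm above the panel's top face. Fixed. The six places of these rows lie on a 105 mm grid; which is which varies
- fitted_4_top (a point): centre of the top face of one of the five fitted windows in the two rows of the panel nearer the robot: frosted white round flange, 70 mm across, 4 mm thick, on a black gasket 77 mm across; its top is 5.5 mm above the panel's top face. Fixed. The six places of these rows lie on a 105 mm grid; which is which varies
- fitted_5_top (a point): centre of the top face of one of the five fitted windows in the two rows of the panel nearer the robot: frosted white round flange, 70 mm across, 4 mm thick, on a black gasket 77 mm across; its top is 5.5 mm above the panel's top face. Fixed. The six places of these rows lie on a 105 mm grid; which is which varies
- window_same_top (a point): centre of the top face of the loose window that is the same size as those in the panel: frosted white disc, flange 70 mm across and 4 mm thick, uppermost, above a 60 mm spigot 10 mm deep, 14 mm high in all; it lies flat on the black mat (260 x 260 x 4 mm) to the robot's right, loose, about 60 g, with the three below in the other places of a 130 mm square, in any order
- window_small_top (a point): centre of the top face of the small loose window on the mat: same frosted make, flange 48 mm across, 14 mm high
- window_large_top (a point): centre of the top face of the large loose window on the mat: same frosted make, flange 92 mm across, 14 mm high
- foam_pad_top (a point): centre of the top face of the yellow foam polishing pad on the mat, 84 mm across, 27 mm high
Things that resemble listed ones, but are neither listed nor needed, are in the scene too. What is shaped like the part that bears window_same_top but pink is not meant.

How it is judged:
By the outcome, as a careful person would: the job done as asked, in the order asked, and still so for the second after the job is handed in, with the robot touching nothing.
It also fails if it takes over 43 s, if anything falls off the work surface, if the arm or the gripper's body presses on something with over 40 N, if the wrist force passes 120 N, or if a joint passes its speed limit or range.

## Working session

There is one attempt and no reset: what is moved stays moved. The work goes in short steps, Python scripts to look and compute and a tool call to move; the robot and the scene stay as the last step left them, time stands still between calls to the robot, and variables do not carry over. Pictures are saved under pics/ and viewed, at most 10 in all, crops included, and the job is handed in when it is done.

Besides the shell and the picture viewer there is one more tool, called after "Request:" as name([rows], argument=value, ...), one row to a line, values as JSON. carry_out: Moves the arm, as the interface text tells. Shift numbers are shares of 0.4 m and turn numbers shares of 30 degrees, none past 1 either way. Its arguments: {"type":"object","properties":{"moves":{"type":"array"},"hand":{"type":"number"}},"required":["moves"]}

```bash
mkdir -p pics
python3 - <<'E'
from cell import state, read_camera
import cv2,pickle
s=state();print(s['t'],s['eef_pos'],s['tcp_rot'],s['opening'])
d={}
for n in ("top","scene"):
    c=read_camera(n);d[n]=c;cv2.imwrite(f'pics/{n}0.png',c['color'][:,:,::-1]);print(n,c['K'].tolist(),(-c['R'].T@c['t']).round())
pickle.dump(d,open('d.pkl','wb'))
E
```

```text
0.0 [ 202.3739251  -591.04007971  214.04508229] [-3.14042078e+00 -1.29411379e-04  3.29798669e-01] 0.9996222746369381
top [[486.3913785064431, 0.0, 330.60518626740907], [0.0, 486.3913785064431, 244.20169596900408], [0.0, 0.0, 1.0]] [ 427.  -79. 1037.]
scene [[578.3471810600023, 0.0, 325.6021461598421], [0.0, 578.3471810600023, 237.2998391299851], [0.0, 0.0, 1.0]] [1077.  210.  999.]
```

View pics/top0.png

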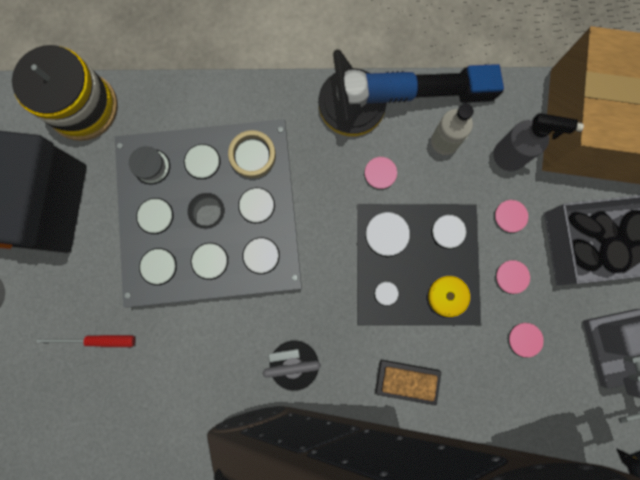

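View pics/scene0.png

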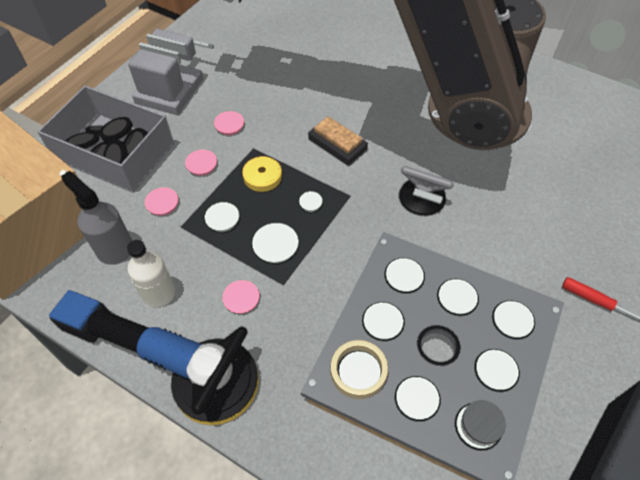

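Top view: loose windows are at (388,234), (449,232) and (387,293), with the foam at (449,296). The middle-sized one at (449,232) should be the 70 mm one. The only dark hole is at (206,210). I'll measure these in both views and check them in one enlarged crop.

```bash
cat > m.py <<'E'
import cv2,numpy as np
def ray(c,u,v,z):
    d=c['R'].T@np.linalg.inv(c['K'])@[u,v,1];o=-c['R'].T@c['t'];return o+d*(z-o[2])/d[2]
def whites(c,z,box,lo=165):
    im=c['color'].astype(int);m=((im.min(2)>lo)&(im.max(2)-im.min(2)<40)).astype('uint8')
    x0,y0,x1,y1=box;k=np.zeros_like(m);k[y0:y1,x0:x1]=m[y0:y1,x0:x1]
    for q in cv2.findContours(k,cv2.RETR_EXTERNAL,cv2.CHAIN_APPROX_NONE)[0]:
        if cv2.contourArea(q)<150: continue
        p=np.array([ray(c,*a,z)[:2] for a in q[:,0]],'float32');e=cv2.fitEllipse(p)
        print(np.round(q[:,0].mean(0)),'xy',np.round(e[0],1),'dia',np.round(e[1],1))
E
python3 - <<'E'
import pickle,cv2,numpy as np
from m import *
d=pickle.load(open('d.pkl','rb'));t,s=d['top'],d['scene']
print('mat');whites(t,18,(358,205,480,325));print('scene');whites(s,18,(185,150,350,280))
print('panel');whites(t,55.5,(118,122,300,305));print('scene');whites(s,55.5,(305,235,562,475))
a=cv2.resize(t['color'][195:335,345:490],None,fx=2.7,fy=2.7,interpolation=3);b=cv2.resize(t['color'][120:310,110:305],None,fx=2,fy=2,interpolation=3)
h=max(len(a),len(b));f=lambda i:np.pad(i,((0,h-len(i)),(0,0),(0,0)))
cv2.imwrite('pics/crop.png',np.hstack([f(a),f(b)])[:,:,::-1])
E
```

```text
mat
[386. 293.] xy [ 456.  -197.1] dia [42.6 43.9]
[449. 231.] xy [ 586.1 -333.1] dia [65.  65.5]
[388. 233.] xy [ 581.9 -202.5] dia [87.3 87.4]
scene
[275. 242.] xy [ 580.9 -201.9] dia [89.9 91.3]
[222. 216.] xy [ 585.5 -332.8] dia [68.4 68.8]
[310. 201.] xy [ 454.9 -196.4] dia [46.1 46.7]
panel
[157. 266.] xy [512.8 269.7] dia [63.4 64.1]
[209. 261.] xy [523.2 165.3] dia [64.2 65. ]
[260. 255.] xy [533.6  61.2] dia [65.2 65.4]
[154. 215.] xy [617.4 280.3] dia [62.8 63.1]
[256. 205.] xy [637.9  71.4] dia [65.  65.7]
[201. 161.] xy [731.9 185.9] dia [63.1 63.8]
[252. 155.] xy [742.8  81.6] dia [62.4 64.9]
scene
[417. 398.] xy [731.3 186.7] dia [68.1 68.9]
[359. 371.] xy [740.8  81.7] dia [66.  68.7]
[497. 369.] xy [616.4 280.7] dia [67.9 68.8]
[383. 320.] xy [637.3  71.9] dia [68.2 68.9]
[514. 319.] xy [511.8 270.5] dia [67.8 69.3]
[458. 296.] xy [522.3 165.8] dia [68.  68.9]
[404. 274.] xy [532.7  61.4] dia [67.9 69.1]
```

View pics/crop.png

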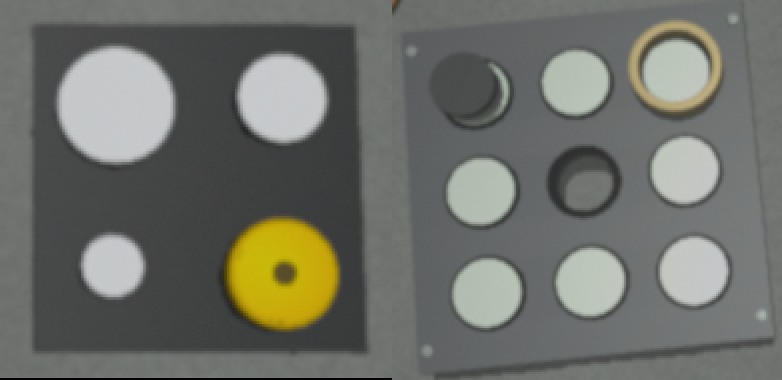

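The crop confirms it: the upper-right disc is 68.6 mm across (scene view), against 46 and 91 mm for the others, and the centre hole is empty. Target A is (585.8, -333, 18). Target B is the mean of its neighbours, (627.3, 176, 51.5). Next I check bottle clearance and the move in tool axes.

Run:
```python
import pickle,numpy as np
from m import *
from scipy.spatial.transform import Rotation as R
from cell import state
d=pickle.load(open('d.pkl','rb'));s=d['scene'];t=d['top']
A=np.array([585.8,-333,235]);B=np.array([627.3,176,235])
r=state();Rt=R.from_euler('xyz',r['tcp_rot']).as_matrix();p=r['eef_pos']
for n,u,v,ut,vt,h in(('white',157,295,465,111,170),('dark',112,250,540,123,206)):
    print(n,ray(s,u,v,0)[:2].round(),'rel A tool',(Rt.T@(np.r_[ray(s,u,v,0)[:2],235]-A)).round(),'top',ray(t,ut,vt,h)[:2].round())
for n,a,b in(('toA',p,A),('AtoB',A,B)):print(n,(b-a).round(1),'tool',(Rt.T@(b-a)).round(1),(Rt.T@(b-a)/400).round(4))
# opening check by its dark gasket ring centre
print('hole',ray(t,206,210,51.5)[:2].round(1),ray(s,438.5,345,51.5)[:2].round(1))
```

```text
white [ 794. -335.] rel A tool [196.  69.  -0.] top [ 788. -334.]
dark [ 762. -480.] rel A tool [119. 196.  -0.] top [ 750. -456.]
toA [383.4 258.1  20.9] tool [ 446.4 -120.   -20.7] [ 1.1159 -0.3001 -0.0518]
AtoB [ 41.5 509.    0. ] tool [ 204.1 -468.1    0.5] [ 0.5102 -1.1703  0.0012]
hole [628.1 174.9] [627.1 177. ]
```

Both bottles stay clear of the gripper body at A. Shut, rise, then travel.

Request:
carry_out([
  {"slide": [0,0,-0.052],"spin": 0},
  {"slide": [0.09,-0.024,0],"spin": 0},
  {"slide": [0.09,-0.024,0],"spin": 0},
  {"slide": [0.09,-0.024,0],"spin": 0},
  {"slide": [0.09,-0.024,0],"spin": 0},
  {"slide": [0.09,-0.024,0],"spin": 0},
  {"slide": [0.09,-0.024,0],"spin": 0},
  {"slide": [0.09,-0.024,0],"spin": 0},
  {"slide": [0.09,-0.024,0],"spin": 0},
  {"slide": [0.09,-0.024,0],"spin": 0},
  {"slide": [0.09,-0.024,0],"spin": 0},
  {"slide": [0.09,-0.024,0],"spin": 0},
], hand=1)

```text
t: 1.1
eef_pos: [544.2, -361.8, 235.2]
tcp_rot: [-3.141, 0.0, 0.33]
ft_force: [-0.3, -0.9, -0.9]
opening: 0.214
grip_force: 0.0
```

Request:
carry_out([
  {"slide": [0.09,-0.024,0],"spin": 0},
  {"slide": [0.036,-0.012,0],"spin": 0},
  {"slide": [0,0,0],"spin": 0},
  {"slide": [0,0,0],"spin": 0},
  {"slide": [0,0,0],"spin": 0},
  {"slide": [0,0,0],"spin": 0},
])

```text
t: 1.6
eef_pos: [584.8, -334.3, 235.5]
tcp_rot: [-3.142, 0.0, 0.328]
ft_force: [-0.1, 0.3, -0.6]
opening: 0.003
grip_force: 0.0
```

Run:
```python
from cell import state,read_camera
import numpy as np,cv2
from scipy.spatial.transform import Rotation as R
from m import *
r=state();Rt=R.from_euler('xyz',r['tcp_rot']).as_matrix();print(r['t'],r['eef_pos'].round(1),r['tcp_rot'],r['opening'])
print((Rt.T@(np.array([585.8,-333,40])-r['eef_pos'])/400).round(4))
c=read_camera('wrist');whites(c,18,(0,0,640,480));cv2.imwrite('pics/w1.png',c['color'][:,:,::-1])
```

```text
1.6 [ 584.8 -334.3  235.5] [-3.14158561e+00  3.18324200e-04  3.28291584e-01] 0.0030313334537411096
[ 0.0036 -0.0022  0.4887]
[184. 377.] xy [ 357.6 -251.5] dia [29.8 52.4]
[462. 373.] xy [ 461.6 -541.7] dia [40.1 59.6]
[157. 283.] xy [ 456.4 -195.7] dia [45.4 45.7]
[606. 266.] xy [ 625.4 -632.3] dia [ 5.9 67. ]
[320. 208.] xy [ 586.5 -331.9] dia [68.1 68.6]
[192. 169.] xy [ 582.  -201.2] dia [90.  90.9]
[246.  39.] xy [ 711.  -204.7] dia [33.3 54.1]
[325. 128.] xy [ 617.8 -300.2] dia [321.1 663.5]
```

View pics/w1.png

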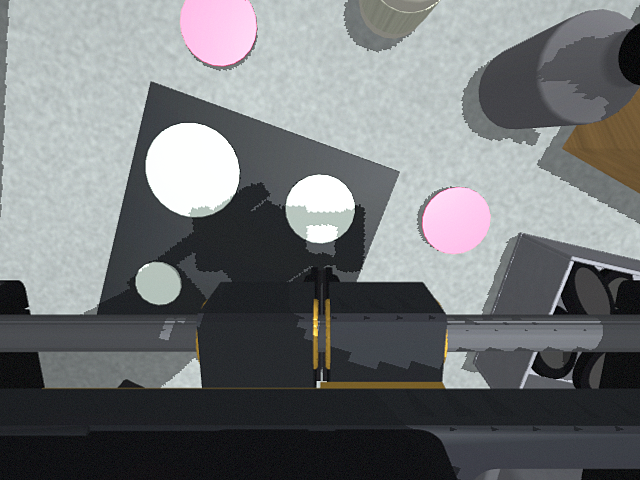

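The wrist view shows the middle-sized white window at (320,208), 68 mm across and at about (586,-332), which agrees with the first measurement. The fingers are shut and the bottles are well away. Now descend to 22 mm above it and hold for about 2.5 s.

Request:
carry_out([
  {"slide": [0.004,-0.003,0.08],"spin": 0},
  {"slide": [0,0,0.09],"spin": 0},
  {"slide": [0,0,0.09],"spin": 0},
  {"slide": [0,0,0.09],"spin": 0},
  {"slide": [0,0,0.07],"spin": 0},
  {"slide": [0,0,0.04],"spin": 0},
  {"slide": [0,0,0.02],"spin": 0},
  {"slide": [0,0,0.008],"spin": 0},
  {"slide": [0,0,0],"spin": 0},
  {"slide": [0,0,0],"spin": 0},
  {"slide": [0,0,0],"spin": 0},
  {"slide": [0,0,0],"spin": 0},
])

```text
t: 2.65
eef_pos: [587.5, -331.9, 41.6]
tcp_rot: [3.14, -0.001, 0.33]
ft_force: [-0.8, 1.2, 0.4]
opening: 0.006
grip_force: 0.0
```

Request:
carry_out([
  {"slide": [0,0,0]},
  {"slide": [0,0,0]},
  {"slide": [0,0,0]},
  {"slide": [0,0,0]},
  {"slide": [0,0,0]},
  {"slide": [0,0,0]},
  {"slide": [0,0,0]},
  {"slide": [0,0,0]},
  {"slide": [0,0,0]},
  {"slide": [0,0,0]},
  {"slide": [0,0,0]},
  {"slide": [0,0,0]},
])

```text
$.moves[0]: bad value
```

Request:
carry_out([
  {"slide": [0,0,0]},
  {"slide": [0,0,0]},
  {"slide": [0,0,0]},
  {"slide": [0,0,0]},
  {"slide": [0,0,0]},
  {"slide": [0,0,0]},
  {"slide": [0,0,0]},
  {"slide": [0,0,0]},
  {"slide": [0,0,0]},
  {"slide": [0,0,0]},
  {"slide": [0,0,0]},
  {"slide": [0,0,0]},
])

```text
$.moves[0]: bad value
```

Request:
carry_out([
  {"slide": [0,0,0],"spin": 0},
  {"slide": [0,0,0],"spin": 0},
  {"slide": [0,0,0],"spin": 0},
  {"slide": [0,0,0],"spin": 0},
  {"slide": [0,0,0],"spin": 0},
  {"slide": [0,0,0],"spin": 0},
  {"slide": [0,0,0],"spin": 0},
  {"slide": [0,0,0],"spin": 0},
  {"slide": [0,0,0],"spin": 0},
  {"slide": [0,0,0],"spin": 0},
  {"slide": [0,0,0],"spin": 0},
  {"slide": [0,0,0],"spin": 0},
])

```text
t: 3.65
eef_pos: [587.1, -331.6, 40.2]
tcp_rot: [3.141, 0.0, 0.33]
ft_force: [-0.3, -0.8, -0.2]
opening: 0.001
grip_force: 0.0
```

Request:
carry_out([
  {"slide": [0,0,0],"spin": 0},
  {"slide": [0,0,0],"spin": 0},
  {"slide": [0,0,0],"spin": 0},
  {"slide": [0,0,0],"spin": 0},
  {"slide": [0,0,0],"spin": 0},
  {"slide": [0,0,0],"spin": 0},
  {"slide": [0,0,0],"spin": 0},
  {"slide": [0,0,0],"spin": 0},
  {"slide": [0,0,0],"spin": 0},
  {"slide": [0,0,0],"spin": 0},
  {"slide": [0,0,0],"spin": 0},
  {"slide": [0,0,0],"spin": 0},
])

```text
t: 4.65
eef_pos: [587.0, -331.6, 40.2]
tcp_rot: [3.142, 0.0, 0.33]
ft_force: [0.1, -0.6, 0.7]
opening: 0.006
grip_force: 0.0
```

Request:
carry_out([
  {"slide": [0,0,0],"spin": 0},
  {"slide": [0,0,0],"spin": 0},
  {"slide": [0,0,-0.04],"spin": 0},
  {"slide": [0,0,-0.07],"spin": 0},
  {"slide": [0,0,-0.09],"spin": 0},
  {"slide": [0,0,-0.09],"spin": 0},
  {"slide": [0,0,-0.09],"spin": 0},
  {"slide": [0,0,-0.07],"spin": 0},
  {"slide": [0,0,-0.038],"spin": 0},
  {"slide": [0,0,0],"spin": 0},
  {"slide": [0,0,0],"spin": 0},
])

```text
t: 5.57
eef_pos: [587.0, -331.6, 235.8]
tcp_rot: [3.141, -0.001, 0.33]
ft_force: [-0.6, 0.4, -0.8]
opening: 0.006
grip_force: 0.0
```

Run:
```python
from cell import state
import numpy as np
from scipy.spatial.transform import Rotation as R
r=state();Rt=R.from_euler('xyz',r['tcp_rot']).as_matrix();print(r['t'],r['eef_pos'].round(1),r['tcp_rot'])
print((Rt.T@(np.array([627.3,176,235])-r['eef_pos'])/400).round(4))
```

```text
5.5667 [ 587.  -331.6  235.8] [ 3.14060906e+00 -6.17855054e-04  3.29782969e-01]
[ 5.0620e-01 -1.1679e+00  1.1000e-03]
```

Request:
carry_out([
  {"slide": [0.036,-0.083,0],"spin": 0},
  {"slide": [0.036,-0.083,0],"spin": 0},
  {"slide": [0.036,-0.083,0],"spin": 0},
  {"slide": [0.036,-0.083,0],"spin": 0},
  {"slide": [0.036,-0.083,0],"spin": 0},
  {"slide": [0.036,-0.083,0],"spin": 0},
  {"slide": [0.036,-0.083,0],"spin": 0},
  {"slide": [0.036,-0.083,0],"spin": 0},
  {"slide": [0.036,-0.083,0],"spin": 0},
  {"slide": [0.036,-0.083,0],"spin": 0},
  {"slide": [0.036,-0.083,0],"spin": 0},
  {"slide": [0.036,-0.083,0],"spin": 0},
])

```text
t: 6.57
eef_pos: [620.8, 103.1, 233.5]
tcp_rot: [-3.141, 0.003, 0.33]
ft_force: [0.0, 0.2, 0.3]
opening: 0.002
grip_force: 0.0
```

Request:
carry_out([
  {"slide": [0.036,-0.083,0],"spin": 0},
  {"slide": [0.036,-0.083,0],"spin": 0},
  {"slide": [0.002,-0.006,0],"spin": 0},
  {"slide": [0,0,0],"spin": 0},
  {"slide": [0,0,0],"spin": 0},
  {"slide": [0,0,0],"spin": 0},
])

```text
t: 7.07
eef_pos: [627.0, 174.9, 234.5]
tcp_rot: [3.142, 0.002, 0.329]
ft_force: [0.2, -0.3, -0.6]
opening: 0.003
grip_force: 0.0
```

Run:
```python
from cell import state,read_camera
import numpy as np,cv2
from scipy.spatial.transform import Rotation as R
from m import *
r=state();Rt=R.from_euler('xyz',r['tcp_rot']).as_matrix();print(r['t'],r['eef_pos'].round(1),r['tcp_rot'])
print((Rt.T@(np.array([627.3,176,73])-r['eef_pos'])/400).round(4))
c=read_camera('wrist');whites(c,55.5,(0,0,640,480),150);cv2.imwrite('pics/w2.png',c['color'][:,:,::-1])
```

```text
7.0667 [627.  174.9 234.5] [3.14155476e+00 1.56007823e-03 3.28844169e-01]
[ 0.0022 -0.0024  0.4037]
[596. 366.] xy [ 574.6 -134.1] dia [14.5 41.1]
[170. 290.] xy [514.  289.7] dia [30.  57.8]
[430. 241.] xy [638.3  73.2] dia [68.2 68.4]
[205. 186.] xy [622.2 283.3] dia [57.2 71.9]
[467. 126.] xy [743.   82.3] dia [65.2 68.7]
[400. 110.] xy [736.8 144.4] dia [47.4 73.7]
[347.  97.] xy [732.2 187.7] dia [68.3 68.5]
[306.  86.] xy [730.1 218.1] dia [19.9 69.1]
[257.  73.] xy [647.7 753.2] dia [244.3 998.6]
```

View pics/w2.png

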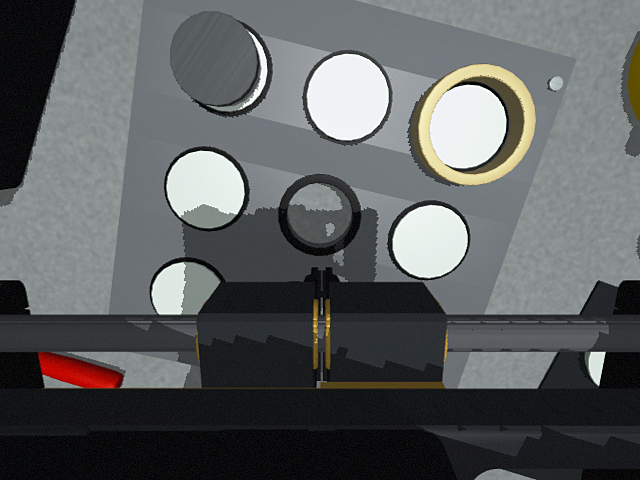

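The wrist view shows the empty gasket ring at (320,214), centred under the tool. Its fitted neighbours agree with the earlier measurements to about 1.5 mm. Descend to 73 mm and hold.

Request:
carry_out([
  {"slide": [0.002,-0.002,0.06],"spin": 0},
  {"slide": [0,0,0.08],"spin": 0},
  {"slide": [0,0,0.08],"spin": 0},
  {"slide": [0,0,0.08],"spin": 0},
  {"slide": [0,0,0.06],"spin": 0},
  {"slide": [0,0,0.03],"spin": 0},
  {"slide": [0,0,0.013],"spin": 0},
  {"slide": [0,0,0],"spin": 0},
  {"slide": [0,0,0],"spin": 0},
  {"slide": [0,0,0],"spin": 0},
  {"slide": [0,0,0],"spin": 0},
  {"slide": [0,0,0],"spin": 0},
])

```text
t: 8.12
eef_pos: [628.1, 177.1, 75.3]
tcp_rot: [3.141, -0.002, 0.33]
ft_force: [0.4, -0.0, 0.1]
opening: 0.003
grip_force: 0.0
```

Request:
carry_out([
  {"slide": [0,0,0],"spin": 0},
  {"slide": [0,0,0],"spin": 0},
  {"slide": [0,0,0],"spin": 0},
  {"slide": [0,0,0],"spin": 0},
  {"slide": [0,0,0],"spin": 0},
  {"slide": [0,0,0],"spin": 0},
  {"slide": [0,0,0],"spin": 0},
  {"slide": [0,0,0],"spin": 0},
  {"slide": [0,0,0],"spin": 0},
  {"slide": [0,0,0],"spin": 0},
  {"slide": [0,0,0],"spin": 0},
  {"slide": [0,0,0],"spin": 0},
])

```text
t: 9.12
eef_pos: [627.7, 177.0, 74.2]
tcp_rot: [3.141, 0.0, 0.33]
ft_force: [-0.6, -0.9, -0.4]
opening: 0.004
grip_force: 0.0
```

Request:
carry_out([
  {"slide": [0,0,0],"spin": 0},
  {"slide": [0,0,0],"spin": 0},
  {"slide": [0,0,0],"spin": 0},
  {"slide": [0,0,0],"spin": 0},
  {"slide": [0,0,0],"spin": 0},
  {"slide": [0,0,0],"spin": 0},
  {"slide": [0,0,0],"spin": 0},
  {"slide": [0,0,0],"spin": 0},
  {"slide": [0,0,0],"spin": 0},
  {"slide": [0,0,0],"spin": 0},
  {"slide": [0,0,0],"spin": 0},
  {"slide": [0,0,0],"spin": 0},
])

```text
t: 10.12
eef_pos: [627.7, 177.0, 74.2]
tcp_rot: [3.142, -0.0, 0.33]
ft_force: [0.2, -1.3, 0.9]
opening: 0.005
grip_force: 0.0
```

```bash
python3 -c "
from cell import job_done;print(job_done())"
```

```text
the job is handed in; nothing more can be done
None
```

I pointed at the matching 70 mm window for over 2 s, 22 mm above its middle, then at the empty opening from 23 mm above, and handed in there at about 10 s with no sign of contact.

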